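# Hang the T-key straight and stand it in its tube

### The arm

A 6-joint arm with a two-finger parallel gripper is mounted at the origin on the work surface. World frame = base frame: x ahead of the robot, y to its left, z up, the work surface at z = 0. Lengths are in mm, angles in rad, forces in N, time in s.
With the tool pointing down it reaches from about 200 to 875 mm from the base axis. Payload 3.4 kg.
Tool frame: the origin (TCP) lies at the very end of the fingers, on their centre line; the grasp point (between the pads) lies 19 mm behind it (r.pinch_z is the distance from the TCP to the grasp point, in mm); z points along the fingers, x is the direction in which the jaws open and shut, and the axes are right-handed (so a half turn about z gives the same grasp; the last joint's range is limited). The gripper opens to 94 mm and grips with 3 to 60 N. Pads are 16 mm wide; open, the fingers measure 119 mm over their backs; the gripper's body (75 mm by 177 mm) begins 78 mm behind the grasp point.
Start: joints at [1.15, 0.276, 1.505, -0, 1.361, -0.121], TCP at [169.833, 549.387, 173.593] pointing down, gripper open.
Joint ranges: [-2.89, 2.89], [-0.75, 2.08], [0.22, 2.7], [-1.18, 4.32], [0.11, 2.71], [-2.7, 2.7]. Speed limits (rad/s): [2.57, 2.57, 3.14, 3.14, 3.14, 3.14].

### API

Orientations are given as a unit quaternion [w, x, y, z].
In Python, from bench import r gives the robot as it stands.
- The arm moves only by the tool apply_moves, never from a script. Its argument "steps" is text: rows parted by semicolons, each of 7 numbers parted by spaces: the shift along the world's x, y, z in mm, then the turn, a rotation vector about the world's x, y, z in degrees, then the closure, from -1 (fully open) to 1 (shut). In form: x y z ax ay az jaw; .... A call has exactly 5 rows; each row is the pose to reach, as a shift and turn from the pose commanded when the call began; what a row does not reach only later rows make up. A row lasts 1/10 s, in which the tool goes at most 50 mm and 8.59 degrees, less where a joint would pass 70% of its speed; a pose out of reach is approached as far as the arm can. A call with a gripper value outside its range is refused whole. The fingers move at their own pace and stop on an object; "newtons" is the grip in N (left out, the last holds). Time passes only in rows, so rows that repeat a pose let the fingers close, or fill a call up. It gives the time, the measured TCP pose, the force and the opening at its end, in the units of the state.
- r.read_state(): the state, without advancing time (a new reading comes with each control period).
- r.capture(name): name is "scene" or "top" or "wrist"; returns (picture, depth): 400x640x3 uint8, blue, green, red; 400x640 float32, mm along the optical axis (not along the pixel's ray), 0 where there is no reading.
- r.calibration(name): a dict with "fx", "fy", "cx", "cy" (pixels), "D" ([k1, k2, p1, p2, k3] as OpenCV has them; the pictures are not rectified), "origin" and "attitude" of the camera in the world; the wrist camera has in their place "hand_eye" (4x4, takes a point from camera to tool coordinates, whose origin is the TCP and whose axes are the tool frame's). Camera axes: x right, y down, z forward; pixel columns grow to the right and rows downward; lengths in mm; the calibration is good to about 2 mm. A picture is of the moment at which its call begins: read the wrist's pose just before it. calibration takes no time and is no camera call.
- r.job_done(): hands the job in, once; it reports no verdict.
Trained networks look in the newest picture that a camera, given by its name, has taken for a name from the list of things; names that differ only in an ending like _2 or _b are one class to them, and where a whole thing is asked for, a point or a joint stands for the part that bears it (a point fixed in the world has none). Each returns a list of dicts, best first, with "score" (0 to 1); they miss things now and then, are a little off and sometimes report something else, mostly with a low value. They report only what shows in the picture. A call takes as long as a camera call. They do not tell look-alikes from the thing itself.
- r.silhouettes(camera, label): "pixels" (400x640 bool, what is visible of it) and "box" ([centre column, centre row, width, height] as shares, 0 to 1, of the picture: columns of its width, rows of its height, round what is visible of it).
- r.place_of(camera, label): "xy" ([column, row] as shares, 0 to 1, of the picture: columns of its width, rows of its height: a listed point, or the origin of a listed thing).
The state is a dict: "t": time; "joint_positions": joint angles; "dq": joint speeds; "joint_efforts": joint torques, N m; "ee_pos": TCP position; "tool_rot": TCP orientation; "ft_force": force on the tool from outside, world axes, zero at the start; "wrist_torque": the same for the moment, N m; "grip_width": finger opening in mm.
Only numpy, scipy, OpenCV 4.12 (cv2) and the standard library are available. Lean on these libraries where they do the work, as an engineer would, in place of code of your own. Each camera call takes 0.05 s, during which the arm holds its last target. There are 200 camera calls.

### The job

Pinch the longer of the two T-handle socket keys firmly by the two ends of its crossbar and lift it, then ease your grip so that only its sprung end buttons hold it and the shank swings down to hang vertical, and grip firmly again. Then lower it, socket first, to the bottom of the empty blue tube before you let go, and leave it standing there. Leave the shorter key where it lies.

Things in the scene. Friction and masses are not known exactly. Their poses are not given: they have to be found in the camera images.
- key_grip (a point): Crossbar centre of the longer steel T-key, 34 mm above the bench, on a fixed wooden strip 28 mm wide, 20 mm high. Crossbar along this point's y, 28 mm thick, with sprung rubber end buttons: 56 mm over them, 40 mm pressed flush (use 40 N or more): then it keeps its angle. With fingers 44 to 52 mm apart only the buttons (18 to 22 N) hold it; the shank (along +x) swings, at rest in 2 s. 0.28 kg.
- key_tip (a point): Centre of the end face of the longer key's socket (28 mm thick, the last 40 mm of the key; the shank is 12 mm thick), 150 mm from key_grip along +x; this end goes down into the tube.
- tube_mouth (a point): Centre of the open top of the empty square blue plastic tube, fixed to the bench on a 94 mm square steel foot. Top edge 100 mm above the bench, opening 50 x 50 mm, walls 5 mm, inner floor 6 mm above the bench (94 mm deep). Its twin, 120 to 230 mm away, on either side, holds a black-handled screwdriver that reaches 138 mm above the bench.
- short_grip (a point): Centre of the crossbar of the shorter key: the same crossbar, socket and kind of strip, but only 90 mm from here to its socket end. Not to be moved.
Mind the look-alikes: they are no part of the job. Leave any green or pink look-alike of the part that bears key_grip alone.

How it is judged:
By the outcome, as a careful person would: the job done as asked, in the order asked, and still so for the second after the job is handed in, with the robot touching nothing.
It also fails if it takes over 54 s, if anything falls off the work surface, if the arm or the gripper's body presses on something with over 40 N, if the wrist force passes 120 N, or if a joint passes its speed limit or range.

## Working session

There is one attempt and no reset: what is moved stays moved. The work goes in short steps, Python scripts to look and compute and a tool call to move; the robot and the scene stay as the last step left them, time stands still between calls to the robot, and variables do not carry over. Pictures are saved under pics/ and viewed, about 8 in all and at most 12, crops included, and the job is handed in when it is done.

Besides the shell and the picture viewer there is one more tool, called after ">>>" by a JSON object that holds its "method" and its "body", one argument or row to a line. apply_moves: Moves the arm, as the interface text tells. Its arguments: {"type":"object","properties":{"steps":{"type":"string"},"newtons":{"type":"number"}},"required":["steps"]}

```bash
mkdir -p pics; cat > h.py <<'E'
import numpy as np, cv2
from scipy.spatial.transform import Rotation as R
from bench import r
def q2R(q): return R.from_quat([q[1],q[2],q[3],q[0]]).as_matrix()
def cam(name):
    c=r.calibration(name); K=np.array([[c['fx'],0,c['cx']],[0,c['fy'],c['cy']],[0,0,1.]]); D=np.array(c['D'],float)
    if name=='wrist':
        s=r.read_state(); T=np.eye(4); T[:3,:3]=q2R(s['tool_rot']); T[:3,3]=s['ee_pos']; T=T@np.array(c['hand_eye'])
        return K,D,T[:3,:3],T[:3,3]
    a=np.array(c['attitude'],float); A=a if a.shape==(3,3) else q2R(a)
    return K,D,A,np.array(c['origin'],float)
def ray(C,px):
    K,D,A,o=C; u=cv2.undistortPoints(np.array([[px]],float),K,D)[0,0]
    return np.array([u[0],u[1],1.])
def at_z(C,px,z):
    d=C[2]@ray(C,px); return C[3]+d*(z-C[3][2])/d[2]
def at_depth(C,px,dep):
    return C[3]+C[2]@ray(C,px)*dep
E
cat > a.py <<'E'
from h import *
Z=dict(key_grip=34,key_tip=34,tube_mouth=100,short_grip=34)
for n in('top','scene'):
    C=cam(n); im,d=r.capture(n); cv2.imwrite(f'pics/{n}0.png',im); np.save(f'pics/{n}d.npy',d)
    print(n,C[3].round(),C[2].round(2).tolist())
    for l in Z:
        for k in r.place_of(n,l)[:5]:
            p=[k['xy'][0]*640,k['xy'][1]*400]; dd=d[int(p[1]),int(p[0])]
            print(l,round(k['score'],2),np.round(p,1),'z',at_z(C,p,Z[l]).round(1),'d',at_depth(C,p,dd).round(1))
s=r.read_state();print(s['t'],s['ee_pos'],s['tool_rot'],s['grip_width'])
E
python3 a.py
```

```text
top [ 234.   25. 1128.] [[0.03, -0.97, 0.23], [-1.0, -0.02, 0.01], [-0.0, -0.23, -0.97]]
key_grip 0.87 [230.2 306.2] z [203.7 275.   34. ] d [203.6 276.2  28.6]
key_grip 0.86 [193.1 130.5] z [709.6 426.3  34. ] d [712.2 428.5  28. ]
key_grip 0.66 [317.5 192.5] z [526.5  48.6  34. ] d [522.6  48.2  48.6]
key_tip 0.98 [269.9 264.6] z [317.1 174.5  34. ] d [319.7 179.1  -0. ]
key_tip 0.94 [197.9 178.2] z [561.1 397.7  34. ] d [565.3 402.4  20. ]
key_tip 0.9 [305.6 145.7] z [669.6  87.9  34. ] d [664.7  87.2  46.5]
tube_mouth 0.81 [420.6 184.6] z [ 537.9 -232.6  100. ] d [ 543.5 -237.3   81. ]
short_grip 0.76 [237.1 190. ] z [528.4 281.1  34. ] d [524.2 277.5  49.7]
scene [1120. -424.  829.] [[0.56, 0.58, -0.6], [0.83, -0.37, 0.41], [0.01, -0.73, -0.69]]
key_grip 0.79 [347.1 143.4] z [234.7 267.4  34. ] d [219.4 279.3  20.3]
key_grip 0.73 [342.4 225.8] z [526.2  40.9  34. ] d [537.2  32.2  48.8]
key_tip 0.82 [393.2 254.3] z [672.1  89.5  34. ] d [668.   94.1  26.8]
key_tip 0.65 [345.1 168.1] z [335.  187.2  34. ] d [322.9 196.6  21.7]
key_tip 0.62 [452.3 187.6] z [575.3 394.1  34. ] d [569.2 403.2  25.1]
tube_mouth 0.91 [244.8 254. ] z [ 527.  -230.7  100. ] d [ 497.9 -221.3   64.3]
short_grip 0.79 [412.1 191. ] z [523.4 287.   34. ] d [528.4 280.9  40.7]
0.5 [169.82768958 549.35602921 173.55558323] [4.04499733e-06 8.04777580e-01 5.93576488e-01 2.35728097e-06] 93.86335028875516
```

View pics/top0.png

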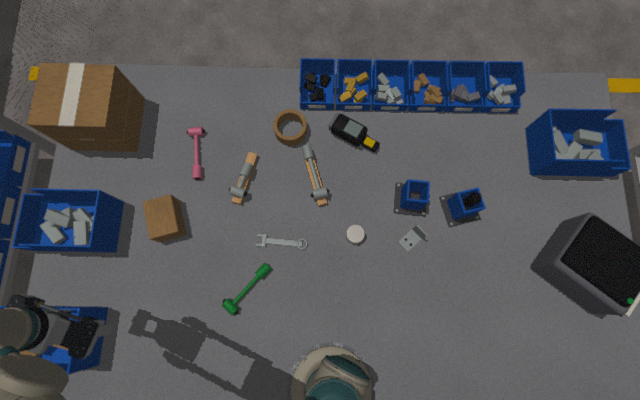

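View pics/scene0.png

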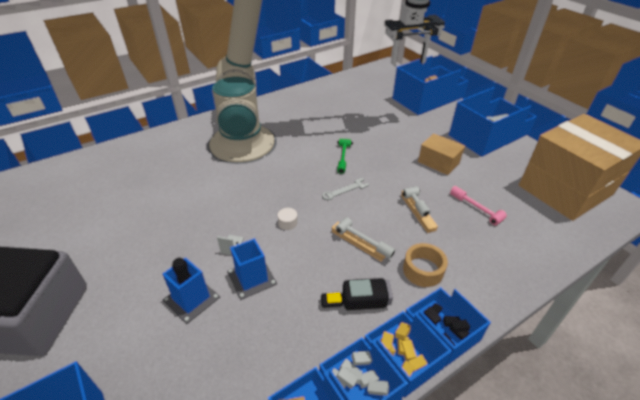

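The top view shows the candidates. The long steel key is on its strip at (317,192), with its tip at (306,146). The short steel key is at (240,190), a pink look-alike at (195,150), a green one at (245,290), and a wrench at (282,242). The empty tube is at (416,190), and its twin with the black handle is at (466,203). I choose the steel key at (317,192): grip to tip measures about 149 mm, which matches 150. I'll set out now and check it close up from the wrist.

>>> {"method": "apply_moves", "body": {
  "steps": "28 -40 10 0 0 8 -1; 56 -80 20 0 0 16 -1; 84 -120 30 0 0 24 -1; 112 -160 40 0 0 32 -1; 140 -200 50 0 0 32 -1"
}}

```text
t: 1.0
ee_pos: [305.7, 354.9, 222.4]
tool_rot: [-0.0, 0.609, 0.793, 0.0]
ft_force: [1.6, -0.5, -0.3]
grip_width: 94.2
```

>>> {"method": "apply_moves", "body": {
  "steps": "28 -40 10 0 0 0 -1; 56 -80 20 0 0 0 -1; 84 -120 30 0 0 0 -1; 112 -160 40 0 0 0 -1; 140 -200 50 0 0 0 -1"
}}

```text
t: 1.5
ee_pos: [445.9, 154.4, 272.7]
tool_rot: [0.0, 0.61, 0.792, 0.001]
ft_force: [0.6, 0.6, 0.1]
grip_width: 93.9
```

>>> {"method": "apply_moves", "body": {
  "steps": "25 -33 -5 0 0 0 -1; 50 -66 -10 0 0 0 -1; 75 -100 -15 0 0 0 -1; 80 -106 -20 0 0 0 -1; 80 -106 -20 0 0 0 -1"
}}

```text
t: 2.0
ee_pos: [525.1, 49.3, 250.7]
tool_rot: [-0.001, 0.611, 0.792, -0.001]
ft_force: [-0.5, -0.5, -0.1]
grip_width: 93.8
```

```bash
cat > w.py <<'E'
from h import *
import sys
C=cam('wrist'); im,d=r.capture('wrist'); cv2.imwrite(f'pics/{sys.argv[1]}.png',im); np.save(f'pics/{sys.argv[1]}.npy',d)
s=r.read_state(); print(s['t'],np.round(s['ee_pos'],1),np.round(s['joint_positions'],2),C[3].round(),C[2].round(2).tolist())
Z=dict(key_grip=34,key_tip=34,tube_mouth=100)
for l in sys.argv[2:]:
    for k in r.place_of('wrist',l)[:3]:
        p=[k['xy'][0]*640,k['xy'][1]*400]; dd=d[int(p[1]),int(p[0])]
        print(l,round(k['score'],2),np.round(p,1),'z',at_z(C,p,Z[l]).round(1),'d',at_depth(C,p,dd).round(1))
E
python3 w.py w1 key_grip key_tip
```

```text
2.05 [524.4  50.5 251.3] [-0.04  0.17  1.46  0.    1.52 -1.87] [461.  33. 463.] [[-0.25, 0.94, 0.22], [0.97, 0.25, 0.06], [0.0, 0.23, -0.97]]
key_grip 0.82 [310.4 171.2] z [529.9  45.   34. ] d [527.5  44.6  49. ]
key_tip 0.66 [467.2  29.9] z [323.1 178.7  34. ] d [317.9 184.2  17.9]
```

View pics/w1.png

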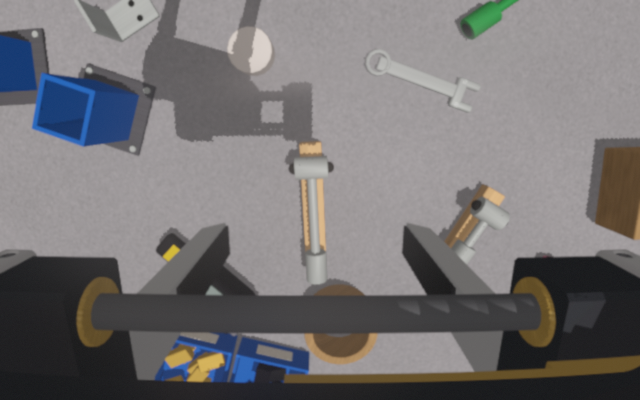

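The wrist view shows the long steel key with its crossbar at (311,168) and black end buttons at (292,168) and (331,167). Its socket ends at (317,283). The short key is at (488,212) and is clearly shorter, and the empty tube is at (85,108).

```bash
python3 - <<'E'
from h import *
C=cam('wrist'); d=np.load('pics/w1.npy'); im=cv2.imread('pics/w1.png')
f=lambda p,z:at_z(C,p,z)
a,b=f((292,168.5),34),f((331,167),34); g=(a+b)/2; t=f((317,283),34)
print(a,b,np.linalg.norm(a-b),g,t,np.linalg.norm(t-g),np.degrees(np.arctan2(*(t-g)[1::-1])), np.degrees(np.arctan2(*(a-b)[1::-1])))
s=f((313.5,190),34);e=f((316,250),34);print('shank',np.degrees(np.arctan2(*(e-s)[1::-1])))
# depth cloud of key tops
v,u=np.mgrid[140:300,280:345]; P=np.array([at_depth(C,(x,y),d[y,x]) for x,y in zip(u.ravel(),v.ravel())])
m=(P[:,2]>36)&(P[:,2]<60)&(np.linalg.norm(P[:,:2]-g[:2],axis=1)<32); Q=P[m]; print(len(Q),Q.mean(0),Q.min(0),Q.max(0))
yv=(a-b)[:2]/np.linalg.norm((a-b)[:2]); xv=(t-g)[:2]/np.linalg.norm((t-g)[:2])
print('x span',np.percentile((Q[:,:2]-g[:2])@xv,[1,50,99]),'y',np.percentile((Q[:,:2]-g[:2])@yv,[1,50,99]))
w=cam('wrist')[2]
cv2.imwrite('pics/c1.png',cv2.resize(im[135:295,230:400],None,fx=3.5,fy=3.5))
E
```

```text
[532.49558776  24.39384436  34.        ] [518.30885417  70.4448609   34.        ] 48.18671532501713 [525.40222097  47.41935263  34.        ] [674.15129815  94.22722038  34.        ] 155.9399385911037 17.467573793370825 -72.8777352914635
shank 17.16188639675657
993 [527.49296158  47.04960715  45.90794423] [507.25546993  19.67273451  36.24735851] [557.10677663  72.75569598  52.10480845]
x span [-13.76901345  -0.07290224  30.3684964 ] y [-24.11487162   1.05753395  26.3699682 ]
```

View pics/c1.png

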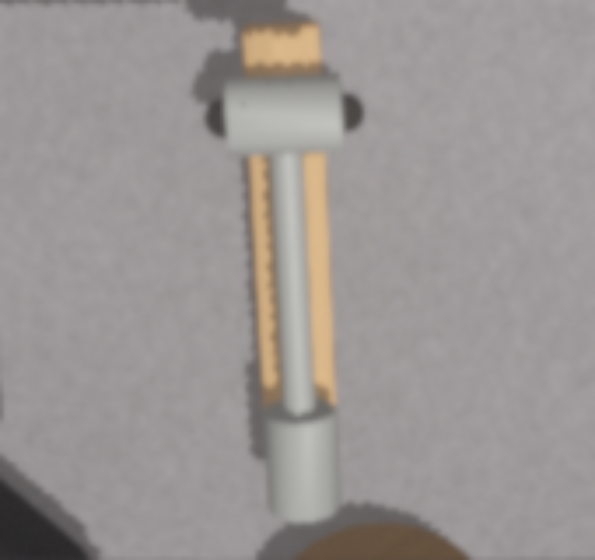

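>>> {"method": "apply_moves", "body": {
  "steps": "0 0 -40 0 0 2 -1; 0 0 -80 0 0 2 -1; 0 0 -120 0 0 2 -1; 0 0 -130 0 0 2 -1; 0 0 -130 0 0 2 -1"
}}

```text
t: 2.65
ee_pos: [523.8, 51.3, 121.4]
tool_rot: [-0.001, 0.595, 0.803, -0.001]
ft_force: [0.3, 0.5, 0.5]
grip_width: 93.9
```

```bash
python3 w.py w2 key_grip; python3 - <<'E'
from h import *
im=cv2.imread('pics/w2.png'); cv2.imwrite('pics/c2.png',im)
E
```

```text
2.7 [525.5  51.  123. ] [-0.04  0.24  1.69  0.    1.21 -1.9 ] [461.  33. 334.] [[-0.29, 0.93, 0.22], [0.96, 0.28, 0.07], [0.0, 0.23, -0.97]]
key_grip 0.89 [304.3 193.6] z [528.8  43.4  34. ] d [525.4  42.9  49.1]
```

View pics/c2.png

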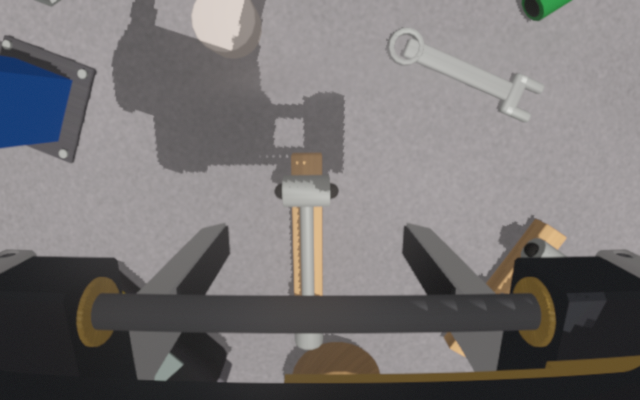

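This view shows the crossbar level with the jaw line, with buttons from (276,191) to (338,191). Its centre at column 307 is slightly left of the finger centre at column 316.

```bash
python3 - <<'E'
from h import *
C=cam('wrist'); s=r.read_state()
a,b=at_z(C,(276,191),34),at_z(C,(338,190.5),34);g=(a+b)/2
print(a,b,g,np.linalg.norm(a-b),s['ee_pos'],g-s['ee_pos'], 'tool yaw',np.degrees(np.arctan2(*q2R(s['tool_rot'])[1::-1,0])))
# where a point at grasp pt projects
K,D,A,o=C
for q in ([0,0,-15],[0,0,100]):
    p=np.array(s['ee_pos'])+q2R(s['tool_rot'])@np.array(q,float); c=A.T@(p-o); print(cv2.projectPoints(c[None],np.zeros(3),np.zeros(3),K,D)[0].ravel())
E
```

```text
[537.61694736  18.45555464  34.        ] [521.31031936  70.52125858  34.        ] [529.46363336  44.48840661  34.        ] 54.559542189049324 [526.47407337  50.80855862 123.92021676] [  2.98955999  -6.32015201 -89.92021676] tool yaw 106.87991828870774
[314.30217663 228.07151567]
[314.77950201 187.56178637]
```

>>> {"method": "apply_moves", "body": {
  "steps": "3 -6 -20 0 0 0 -1; 3 -6 -55 0 0 0 -1; 3 -6 -85 0 0 0 -1; 3 -6 -107 0 0 0 -1; 3 -6 -107 0 0 0 -1"
}}

```text
t: 3.25
ee_pos: [527.7, 44.3, 14.4]
tool_rot: [-0.001, 0.596, 0.803, -0.0]
ft_force: [-0.9, -0.3, 0.2]
grip_width: 93.9
```

>>> {"method": "apply_moves", "body": {
  "steps": "0 0 0 0 0 0 1; 0 0 0 0 0 0 1; 0 0 0 0 0 0 1; 0 0 0 0 0 0 1; 0 0 0 0 0 0 1",
  "newtons": 50
}}

```text
t: 3.75
ee_pos: [528.6, 44.2, 15.6]
tool_rot: [0.0, 0.596, 0.803, 0.0]
ft_force: [-0.1, 1.1, -0.2]
grip_width: 57.3
```

>>> {"method": "apply_moves", "body": {
  "steps": "0 0 0 0 0 0 1; 0 0 0 0 0 0 1; 0 0 0 0 0 0 1; 0 0 0 0 0 0 1; 0 0 0 0 0 0 1"
}}

```text
t: 4.25
ee_pos: [529.1, 44.2, 16.0]
tool_rot: [0.001, 0.596, 0.803, 0.001]
ft_force: [-0.4, 0.7, 6.3]
grip_width: 17.4
```

```bash
python3 w.py w3; python3 -c "
from h import *
s=r.read_state();print(s['grip_width'],s['ft_force'])"
```

```text
4.3 [529.2  44.3  16.1] [-0.05  0.35  1.83  0.    0.96 -1.91] [465.  26. 228.] [[-0.29, 0.93, 0.22], [0.96, 0.28, 0.07], [-0.0, 0.23, -0.97]]
13.593075608994775 [-0.16048968  0.10290921  7.16578117]
```

View pics/w3.png

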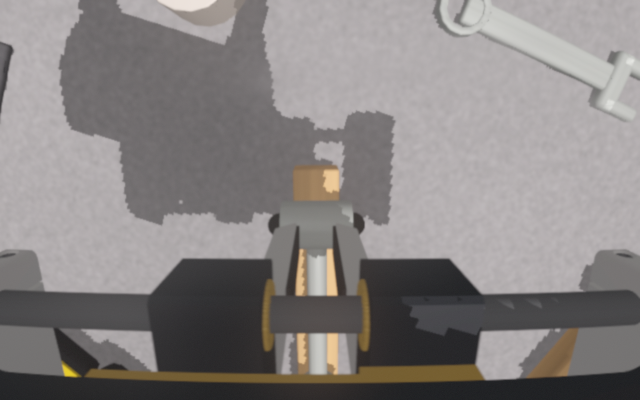

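>>> {"method": "apply_moves", "body": {
  "steps": "0 0 0 0 0 0 -1; 0 0 0 0 0 0 -1; 0 0 0 0 0 0 -1; 0 0 0 0 0 0 -1; 0 0 0 0 0 0 -1"
}}

```text
t: 4.8
ee_pos: [528.2, 44.2, 15.0]
tool_rot: [0.0, 0.596, 0.803, 0.0]
ft_force: [0.5, -0.7, 0.5]
grip_width: 50.3
```

>>> {"method": "apply_moves", "body": {
  "steps": "0 0 0 0 0 0 -1; 0 0 0 0 0 0 -1; 0 0 20 0 0 0 -1; 0 0 50 0 0 0 -1; 0 0 50 0 0 0 -1"
}}

```text
t: 5.3
ee_pos: [531.0, 44.1, 67.9]
tool_rot: [0.003, 0.596, 0.803, 0.002]
ft_force: [-0.8, -0.8, -0.4]
grip_width: 90.1
```

```bash
python3 w.py w4 key_grip
```

```text
5.35 [529.6  44.2  66.3] [-0.05  0.29  1.77  0.    1.08 -1.91] [466.  26. 280.] [[-0.29, 0.93, 0.23], [0.96, 0.28, 0.07], [-0.0, 0.24, -0.97]]
key_grip 0.75 [314.4 201.8] z [527.9  43.   34. ] d [524.3  42.   48.1]
```

View pics/w4.png

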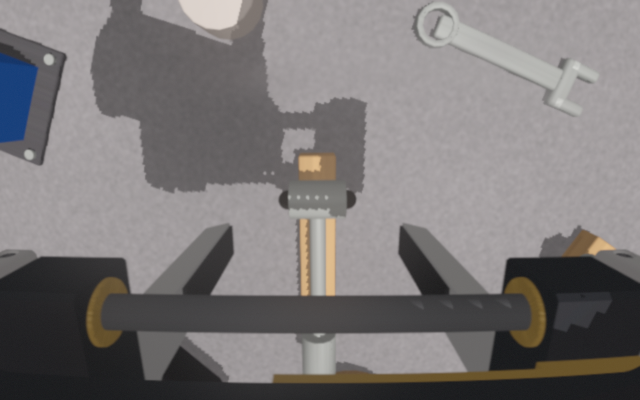

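```bash
python3 - <<'E'
from h import *
C=cam('wrist'); s=r.read_state(); T=q2R(s['tool_rot']); e=np.array(s['ee_pos'])
for p in ((317,199.5),(285,200),(350,200)):
    w=at_z(C,p,34); print(p,w.round(1),'tool',(T.T@(w-e)).round(1))
d=np.load('pics/w4.npy'); im=cv2.imread('pics/w4.png')
for u in (302,317,332):
  print(u,[(v,*(T.T@(at_depth(C,(u,v),d[v,u])-e)).round(1)) for v in range(176,226,4)])
print(r.calibration('wrist')['hand_eye'])
K,D,A,o=C
for q in ([0,0,0],[45,0,0],[47,0,-19],[47,8,0],[47,-8,0]):
    p=e+T@np.array(q,float); c=A.T@(p-o); print(q,cv2.projectPoints(c[None],np.zeros(3),np.zeros(3),K,D)[0].ravel())
E
```

```text
(317, 199.5) [522.1  44.2  34. ] tool [ 1.8 -5.9 31. ]
(285, 200) [529.   22.5  34. ] tool [-21.1  -5.6  31. ]
(350, 200) [515.6  66.8  34. ] tool [25.3 -5.6 31. ]
302 [(176, np.float64(-9.4), np.float64(-20.1), np.float64(46.7)), (180, np.float64(-9.5), np.float64(-16.9), np.float64(47.5)), (184, np.float64(-8.7), np.float64(-17.9), np.float64(27.7)), (188, np.float64(-8.6), np.float64(-15.6), np.float64(25.2)), (192, np.float64(-8.5), np.float64(-13.6), np.float64(21.3)), (196, np.float64(-8.5), np.float64(-11.1), np.float64(20.2)), (200, np.float64(-8.5), np.float64(-8.3), np.float64(20.0)), (204, np.float64(-8.5), np.float64(-5.5), np.float64(20.2)), (208, np.float64(-8.4), np.float64(-3.4), np.float64(17.3)), (212, np.float64(-8.6), np.float64(0.2), np.float64(20.2)), (216, np.float64(-8.7), np.float64(3.9), np.float64(22.8)), (220, np.float64(-9.7), np.float64(14.1), np.float64(46.3)), (224, np.float64(-9.7), np.float64(17.5), np.float64(47.0))]
317 [(176, np.float64(1.8), np.float64(-20.0), np.float64(47.2)), (180, np.float64(1.8), np.float64(-17.1), np.float64(46.5)), (184, n
[... 1219 characters left out ...]
 np.float64(12.0), np.float64(0.4), np.float64(20.9)), (216, np.float64(12.2), np.float64(4.1), np.float64(23.7)), (220, np.float64(13.4), np.float64(14.0), np.float64(46.3)), (224, np.float64(13.4), np.float64(17.6), np.float64(47.4))]
[[ 9.99999882e-01  4.79106784e-04 -7.57100250e-05  7.70979411e-01]
 [-4.48671680e-04  9.72968621e-01  2.30936921e-01 -6.61767067e+01]
 [ 1.84306924e-04 -2.30936860e-01  9.72968721e-01 -2.12140672e+02]
 [ 0.00000000e+00  0.00000000e+00  0.00000000e+00  1.00000000e+00]]
[0, 0, 0] [314.39007811 220.47961682]
[45, 0, 0] [385.5976422 220.4503468]
[47, 0, -19] [395.32537856 230.20872732]
[47, 8, 0] [388.10958035 232.44354644]
[47, -8, 0] [389.37908133 208.2363785 ]
```

```bash
python3 - <<'E'
from h import *
C=cam('wrist'); s=r.read_state(); T=q2R(s['tool_rot']); e=np.array(s['ee_pos'])
d=np.load('pics/w4.npy')
for n,us in(('R',(404,410,420)),('L',(228,222))):
  for u in us:
    print(n,u,[(v,*(T.T@(at_depth(C,(u,v),d[v,u])-e)).round(0).astype(int).tolist()) for v in range(222,290,5)])
print('w3'); d=np.load('pics/w3.npy')
for u in (285,295,316,345):
    print(u,[(v,*(T.T@(at_depth(C,(u,v),d[v,u])-e)).round(0).astype(int).tolist()) for v in range(195,290,6)])
E
```

```text
R 404 [(222, 48, -9, -33), (227, 47, -8, -36), (232, 46, -7, -42), (237, 46, -5, -43), (242, 46, -2, -44), (247, 46, 0, -44), (252, 46, 3, -44), (257, 46, 6, -44), (262, 46, 8, -46), (267, 77, 63, 66), (272, 77, 68, 67), (277, 77, 72, 66), (282, 78, 77, 67), (287, 79, 82, 68)]
R 410 [(222, 79, 22, 66), (227, 49, -10, -42), (232, 47, -9, -48), (237, 46, -8, -53), (242, 46, -6, -54), (247, 46, -4, -55), (252, 45, -2, -58), (257, 46, 0, -57), (262, 46, 3, -58), (267, 46, 5, -58), (272, 46, 7, -59), (277, 83, 72, 67), (282, 83, 78, 68), (287, 84, 82, 67)]
R 420 [(222, 88, 23, 68), (227, 55, -9, -40), (232, 52, -9, -49), (237, 50, -9, -55), (242, 48, -9, -62), (247, 47, -8, -66), (252, 46, -7, -70), (257, 46, -6, -72), (262, 46, -3, -72), (267, 45, -3, -75), (272, 46, 1, -72), (277, 46, 2, -74), (282, 46, 5, -74), (287, 46, 7, -75)]
L 228 [(222, -46, -9, -32), (227, -45, -8, -37), (232, -44, -7, -42), (237, -44, -4, -43), (242, -44, -2, -44), (247, -44, 1, -43), (252, -44, 3, -45), (257, -44, 6, -44), (262, -44, 8, -45), (267, -75, 63, 68), (272, -75, 68, 68), (277, -75, 72, 67), (282, -7
[... 949 characters left out ...]
 (273, 1, -66, -212), (279, -8, 3, -74), (285, -8, 6, -74)]
316 [(195, 1, -18, -5), (201, 1, -17, -16), (207, 1, -15, -24), (213, 1, -13, -29), (219, 1, -10, -31), (225, 1, -8, -33), (231, 1, -4, -33), (237, 1, -1, -33), (243, 1, 3, -30), (249, 1, 9, -25), (255, 1, 13, -24), (261, 1, 17, -24), (267, 1, 21, -24), (273, 1, 24, -25), (279, 1, 27, -26), (285, 1, 32, -25)]
345 [(195, 20, -13, 14), (201, 18, -17, -17), (207, 17, -16, -25), (213, 17, -13, -28), (219, 17, -10, -29), (225, 17, -7, -30), (231, 15, -9, -45), (237, 15, -9, -55), (243, 14, -9, -63), (249, 13, -9, -71), (255, 13, -9, -77), (261, 12, -9, -83), (267, 12, -9, -88), (273, 12, -9, -93), (279, 11, -9, -99), (285, 11, -8, -101)]
```

```bash
python3 - <<'E'
from h import *
print(r.pinch_z,[a for a in dir(r) if a[0]!='_'])
C=cam('wrist'); s=r.read_state(); T=q2R(s['tool_rot']); e=np.array(s['ee_pos']);print(e,s['grip_width'],s['t'])
d=np.load('pics/w4.npy'); v,u=np.mgrid[205:285,180:460]; m=d[v,u]>0
P=np.array([T.T@(at_depth(C,(x,y),d[y,x])-e) for x,y in zip(u[m],v[m])])
for sgn in(-1,1):
  Q=P[(P[:,0]*sgn>38)&(P[:,0]*sgn<62)&(P[:,1]>-12)&(P[:,1]<12)&(P[:,2]<20)]; print(len(Q),np.percentile(Q[:,2],[95,99,100]),np.percentile(Q[:,1],[1,99]))
d=np.load('pics/w2.npy')
e2=np.array([525.5,51,123]);
print([(v,*(T.T@(C[2]@ray(C,(307,v))*d[v,307]+C[3]-e)).round(1)) for v in range(172,212,3)])
E
```

```text
18.8 ['IKError', 'calibration', 'capture', 'job_done', 'pinch_z', 'place_of', 'read_state', 'silhouettes']
[528.23751655  44.2303693   65.02284845] 93.27528944100277 5.4
2510 [-39.54338884 -34.30506466 -31.96454974] [-9.52942111  7.84121233]
2698 [-39.04365252 -34.22297009 -32.36338243] [-9.59914252  7.83400183]
[(172, np.float64(-7.0), np.float64(-14.3), np.float64(99.9)), (175, np.float64(-6.7), np.float64(-13.6), np.float64(88.1)), (178, np.float64(-6.5), np.float64(-12.5), np.float64(79.7)), (181, np.float64(-6.4), np.float64(-10.6), np.float64(76.2)), (184, np.float64(-6.4), np.float64(-8.2), np.float64(75.8)), (187, np.float64(-6.4), np.float64(-6.2), np.float64(73.2)), (190, np.float64(-6.4), np.float64(-3.7), np.float64(72.8)), (193, np.float64(-6.4), np.float64(-1.3), np.float64(72.0)), (196, np.float64(-6.4), np.float64(1.3), np.float64(72.3)), (199, np.float64(-6.4), np.float64(4.1), np.float64(73.1)), (202, np.float64(-6.5), np.float64(6.9), np.float64(74.2)), (205, np.float64(-6.6), np.float64(10.6), np.float64(78.2)), (208, np.float64(-6.7), np.float64(14.0), np.float64(81.0)), (211, np.float64(-6.7), np.float64(16.4), np.float64(80.0))]
```

Depth shows what went wrong. The real finger ends sit about 32 mm behind the reported TCP, so the fingers closed above the crossbar and nudged the key about 5 mm. I'll descend further, in guarded steps.

>>> {"method": "apply_moves", "body": {
  "steps": "-5.5 0 -10 0 0 0 -1; -5.5 0 -30 0 0 0 -1; -5.5 0 -45 0 0 0 -1; -5.5 0 -55 0 0 0 -1; -5.5 0 -62 0 0 0 -1"
}}

```text
t: 5.9
ee_pos: [520.8, 44.3, 0.8]
tool_rot: [-0.002, 0.596, 0.803, -0.001]
ft_force: [-0.3, 0.1, -0.2]
grip_width: 94.1
```

>>> {"method": "apply_moves", "body": {
  "steps": "0 0 -4 0 0 0 -1; 0 0 -8 0 0 0 -1; 0 0 -12 0 0 0 -1; 0 0 -16 0 0 0 -1; 0 0 -18 0 0 0 -1"
}}

```text
t: 6.4
ee_pos: [522.7, 44.2, -15.2]
tool_rot: [0.0, 0.596, 0.803, 0.0]
ft_force: [-0.3, -0.6, -0.2]
grip_width: 94.1
```

```bash
python3 w.py w5; python3 - <<'E'
from h import *
C=cam('wrist'); s=r.read_state(); T=q2R(s['tool_rot']); e=np.array(s['ee_pos']);print(e,s['ft_force'])
d=np.load('pics/w5.npy')
for u in (300,316,332): print(u,[(v,*(T.T@(at_depth(C,(u,v),d[v,u])-e)).round(0).astype(int).tolist()) for v in range(196,260,5)])
E
```

```text
6.45 [522.4  44.2 -15.4] [-0.05  0.38  1.88  0.    0.88 -1.91] [459.  26. 197.] [[-0.29, 0.93, 0.22], [0.96, 0.28, 0.07], [-0.0, 0.23, -0.97]]
[522.44476851  44.20274534 -15.41107347] [-1.02992441  0.06912087 -0.93033117]
300 [(196, -7, -24, -36), (201, -7, -22, -37), (206, -7, -19, -36), (211, -7, -16, -35), (216, -7, -14, -36), (221, -7, -11, -36), (226, -7, -8, -37), (231, -7, -10, -50), (236, -7, -9, -55), (241, -6, -8, -59), (246, -6, -7, -60), (251, -6, -5, -62), (256, -6, -3, -63)]
316 [(196, 1, -24, -36), (201, 1, -22, -37), (206, 1, -19, -35), (211, 1, -16, -36), (216, 1, -14, -36), (221, 1, -11, -37), (226, 1, -8, -36), (231, 1, -10, -50), (236, 1, -10, -56), (241, 1, -8, -58), (246, 1, -7, -61), (251, 1, -5, -63), (256, 1, -3, -64)]
332 [(196, 9, -24, -36), (201, 9, -22, -36), (206, 9, -19, -36), (211, 9, -17, -36), (216, 9, -14, -35), (221, 9, -11, -36), (226, 9, -8, -35), (231, 9, -11, -52), (236, 8, -10, -56), (241, 8, -8, -58), (246, 8, -6, -60), (251, 8, -5, -62), (256, 8, -3, -63)]
```

View pics/w5.png

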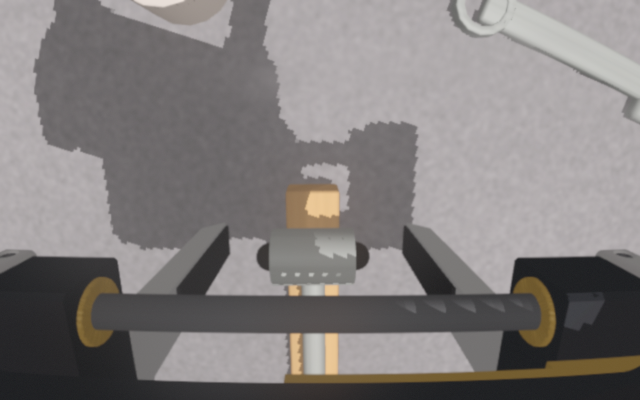

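The crossbar now sits between the fingers, with buttons at (265,256) and (362,256).

```bash
python3 - <<'E'
from h import *
C=cam('wrist'); s=r.read_state(); T=q2R(s['tool_rot']); e=np.array(s['ee_pos'])
print((T.T@(at_z(C,(313,256),34)-e)).round(1))
d=np.load('pics/w5.npy')
for u in (300,313,328): print(u,[(v,*(T.T@(at_depth(C,(u,v),d[v,u])-e)).round(1)[1:].tolist()) for v in range(228,296,3)])
E
```

```text
[ -0.5   3.  -49.4]
300 [(228, -7.4, -37.0), (231, -10.4, -50.3), (234, -10.6, -55.2), (237, -9.3, -55.9), (240, -8.4, -57.4), (243, -7.6, -59.3), (246, -6.6, -60.5), (249, -5.6, -61.7), (252, -4.0, -61.3), (255, -3.5, -63.6), (258, -1.8, -63.0), (261, -0.6, -63.7), (264, 0.9, -63.7), (267, 2.3, -63.9), (270, 3.7, -64.0), (273, 5.5, -63.4), (276, 7.7, -62.0), (279, 9.1, -62.3), (282, 11.1, -61.3), (285, 15.2, -56.4), (288, 28.1, -35.4), (291, 29.8, -35.6), (294, 31.2, -36.4)]
313 [(228, -7.4, -36.8), (231, -10.7, -51.3), (234, -10.4, -54.7), (237, -9.6, -56.7), (240, -8.5, -57.7), (243, -7.6, -59.3), (246, -6.4, -59.8), (249, -5.4, -61.1), (252, -4.2, -61.9), (255, -3.3, -63.3), (258, -1.9, -63.4), (261, -0.6, -63.8), (264, 1.0, -63.4), (267, 2.5, -63.4), (270, 3.3, -65.0), (273, 5.2, -64.0), (276, 7.3, -62.8), (279, 9.1, -62.3), (282, 11.1, -61.4), (285, 15.2, -56.5), (288, 17.3, -55.6), (291, 18.5, -56.3), (294, 20.3, -56.1)]
328 [(228, -11.1, -47.9), (231, -10.6, -50.9), (234, -10.1, -54.0), (237, -9.7, -57.0), (240, -8.4, -57.4), (243, -7.6, -59.3), (246, -6.9, -61.2), (249, -5.4, -61.1), (252, -4.3, -61.9), (255, -3.0, -62.5), (258, -1.4, -62.2), (261, -0.8, -64.1), (264, 0.9, -63.6), (267, 2.2, -64.0), (270, 3.4, -64.7), (273, 5.7, -62.9), (276, 7.4, -62.5), (279, 8.9, -62.5), (282, 11.5, -60.6), (285, 25.6, -36.6), (288, 27.9, -35.7), (291, 29.2, -36.7), (294, 31.4, -36.0)]
```

>>> {"method": "apply_moves", "body": {
  "steps": "4 1 0 0 0 0 -1; 4 1 0 0 0 0 -1; 4 1 0 0 0 0 1; 4 1 0 0 0 0 1; 4 1 0 0 0 0 1",
  "newtons": 50
}}

```text
t: 6.95
ee_pos: [526.6, 45.2, -15.0]
tool_rot: [-0.0, 0.596, 0.803, 0.0]
ft_force: [-0.6, -0.2, -0.2]
grip_width: 73.5
```

>>> {"method": "apply_moves", "body": {
  "steps": "0 0 0 0 0 0 1; 0 0 0 0 0 0 1; 0 0 0 0 0 0 1; 0 0 0 0 0 0 1; 0 0 0 0 0 0 1"
}}

```text
t: 7.45
ee_pos: [526.5, 45.1, -15.1]
tool_rot: [-0.0, 0.596, 0.803, -0.0]
ft_force: [0.1, -0.8, -0.2]
grip_width: 39.6
```

```bash
python3 w.py w6
```

```text
7.5 [526.5  45.1 -15.1] [-0.05  0.38  1.87  0.    0.89 -1.91] [463.  27. 197.] [[-0.29, 0.93, 0.22], [0.96, 0.28, 0.07], [-0.0, 0.23, -0.97]]
```

View pics/w6.png

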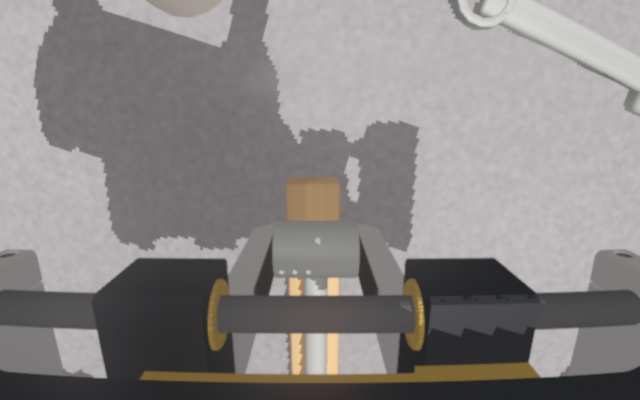

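Grip holds at 39.6 mm, so the buttons are flush. Now I'll lift.

>>> {"method": "apply_moves", "body": {
  "steps": "0 0 5 0 0 0 1; 0 0 20 0 0 0 1; 0 0 45 0 0 0 1; 0 0 75 0 0 0 1; 0 0 105 0 0 0 1"
}}

```text
t: 8.0
ee_pos: [525.2, 45.3, 90.2]
tool_rot: [-0.001, 0.596, 0.803, -0.001]
ft_force: [0.4, -0.5, -3.2]
grip_width: 39.6
```

>>> {"method": "apply_moves", "body": {
  "steps": "0 0 30 0 0 0 1; 0 0 65 0 0 0 1; 0 0 100 0 0 0 1; 0 0 130 0 0 0 1; 0 0 155 0 0 0 1"
}}

```text
t: 8.5
ee_pos: [526.0, 45.3, 246.3]
tool_rot: [-0.0, 0.596, 0.803, -0.0]
ft_force: [0.6, -0.3, -3.5]
grip_width: 39.8
```

>>> {"method": "apply_moves", "body": {
  "steps": "0 0 15 0 0 0 1; 0 0 20 0 0 0 1; 0 0 20 0 0 0 1; 0 0 20 0 0 0 1; 0 0 20 0 0 0 1"
}}

```text
t: 9.0
ee_pos: [525.7, 45.3, 263.4]
tool_rot: [-0.001, 0.596, 0.803, -0.001]
ft_force: [0.0, -0.2, -3.5]
grip_width: 39.7
```

```bash
python3 w.py w7; python3 - <<'E'
from h import *
C=cam('wrist'); s=r.read_state(); T=q2R(s['tool_rot']); e=np.array(s['ee_pos']);print(e,s['ft_force'],s['wrist_torque'],s['grip_width'])
d=np.load('pics/w7.npy')
for u in (316,): print(u,[(v,*(T.T@(at_depth(C,(u,v),d[v,u])-e)).round(0).astype(int).tolist()) for v in range(210,300,6)])
C=cam('top');im,d=r.capture('top');cv2.imwrite('pics/top1.png',im)
for k in r.place_of('top','tube_mouth'): p=np.array(k['xy'])*[640,400];print(k['score'],p,at_z(C,p,100))
im2,d2=r.capture('scene');cv2.imwrite('pics/scene1.png',im2)
# tube rim from top-camera depth
v,u=np.mgrid[150:240,370:500]; P=np.array([at_depth(C,(x,y),d[y,x]) for x,y in zip(u.ravel(),v.ravel())]); col=im[v,u].reshape(-1,3)
m=(P[:,2]>92)&(P[:,2]<112); print(m.sum())
Q=P[m]; 
from scipy.cluster.vq import kmeans2
c,l=kmeans2(Q[:,:2],np.array([[535,-235.],[500,-340]]),minit='matrix')
for i in(0,1): q=Q[l==i][:,:2]; print(c[i],len(q),q.min(0),q.max(0),cv2.minAreaRect(q.astype(np.float32)))
cv2.imwrite('pics/m1.png',np.hstack([cv2.resize(im[160:230,380:500],(480,280)),cv2.resize(im2[120:290,150:390],(320,280))]))
E
```

```text
9.05 [525.9  45.2 263.6] [-0.05  0.17  1.43  0.    1.55 -1.91] [463.  27. 476.] [[-0.29, 0.93, 0.22], [0.96, 0.28, 0.07], [0.0, 0.23, -0.97]]
[525.86653957  45.21700453 263.6120551 ] [ 0.46420738  0.3549841  -3.87557687] [-0.01815526  0.24169767 -0.03753064] 39.731435861221684
316 [(210, 1, 60, 241), (216, 1, 69, 242), (222, 1, -15, -49), (228, 1, -14, -56), (234, 1, -12, -59), (240, 1, -9, -60), (246, 1, -7, -62), (252, 1, -5, -63), (258, 1, -2, -64), (264, 1, 2, -62), (270, 1, -66, -212), (276, 1, 10, -58), (282, 1, 14, -55), (288, 1, 17, -56), (294, 1, 21, -56)]
0.79 [418.496 184.88 ] [ 536.94962284 -226.83146681  100.        ]
444
[ 521.40571124 -224.35191971] 207 [ 488.46453482 -255.81594796] [ 553.83777874 -191.77175598] ((521.3577880859375, -223.9527130126953), (60.698524475097656, 61.387855529785156), 84.35655212402344)
[ 497.02726019 -361.75571177] 237 [ 462.5722874  -401.97399489] [ 535.11475363 -326.38724938] ((498.6668701171875, -365.0276794433594), (60.62024688720703, 65.02461242675781), 14.532673835754395)
```

View pics/m1.png

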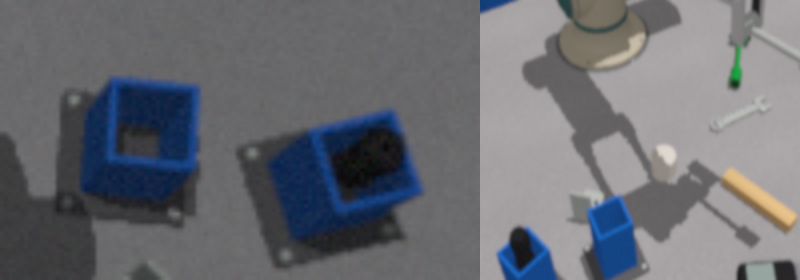

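The key is lifted and still horizontal. The crop shows the empty tube's mouth centred at about top pixel (418,190), and depth puts its rim centre near (521.4,-224). Next I'll ease the grip to 47 mm so the shank can swing.

>>> {"method": "apply_moves", "body": {
  "steps": "0 0 0 0 0 0 0; 0 0 0 0 0 0 0; 0 0 0 0 0 0 0; 0 0 0 0 0 0 0; 0 0 0 0 0 0 0"
}}

```text
t: 9.7
ee_pos: [526.4, 45.1, 265.1]
tool_rot: [-0.0, 0.596, 0.803, -0.0]
ft_force: [-0.8, -0.9, -3.2]
grip_width: 47.7
```

>>> {"method": "apply_moves", "body": {
  "steps": "0 0 0 0 0 0 0; 0 0 0 0 0 0 0; 0 0 0 0 0 0 0; 0 0 0 0 0 0 0; 0 0 0 0 0 0 0"
}}

```text
t: 10.2
ee_pos: [526.2, 45.1, 264.8]
tool_rot: [-0.0, 0.596, 0.803, -0.0]
ft_force: [-0.2, -0.2, -3.3]
grip_width: 47.4
```

>>> {"method": "apply_moves", "body": {
  "steps": "0 0 0 0 0 0 0; 0 0 0 0 0 0 0; 0 0 0 0 0 0 0; 0 0 0 0 0 0 0; 0 0 0 0 0 0 0"
}}

```text
t: 10.7
ee_pos: [526.8, 45.2, 265.0]
tool_rot: [0.0, 0.596, 0.803, 0.0]
ft_force: [0.1, -0.3, -3.8]
grip_width: 47.4
```

>>> {"method": "apply_moves", "body": {
  "steps": "0 0 0 0 0 0 0; 0 0 0 0 0 0 0; 0 0 0 0 0 0 0; 0 0 0 0 0 0 0; 0 0 0 0 0 0 0"
}}

```text
t: 11.2
ee_pos: [526.6, 45.2, 264.9]
tool_rot: [0.0, 0.596, 0.803, 0.0]
ft_force: [0.4, -0.1, -3.9]
grip_width: 47.3
```

>>> {"method": "apply_moves", "body": {
  "steps": "0 0 0 0 0 0 0; 0 0 0 0 0 0 0; 0 0 0 0 0 0 0; 0 0 0 0 0 0 0; 0 0 0 0 0 0 0"
}}

```text
t: 11.7
ee_pos: [526.6, 45.2, 264.9]
tool_rot: [-0.0, 0.596, 0.803, 0.0]
ft_force: [-0.9, -0.6, -3.4]
grip_width: 47.7
```

>>> {"method": "apply_moves", "body": {
  "steps": "0 0 0 0 0 0 0; 0 0 0 0 0 0 0; 0 0 0 0 0 0 0; 0 0 0 0 0 0 0; 0 0 0 0 0 0 0"
}}

```text
t: 12.2
ee_pos: [526.6, 45.2, 264.9]
tool_rot: [-0.0, 0.596, 0.803, 0.0]
ft_force: [-0.2, -0.7, -4.4]
grip_width: 47.3
```

>>> {"method": "apply_moves", "body": {
  "steps": "0 0 0 0 0 0 1; 0 0 0 0 0 0 1; 0 0 0 0 0 0 1; 0 0 0 0 0 0 1; 0 0 0 0 0 0 1",
  "newtons": 50
}}

```text
t: 12.7
ee_pos: [526.6, 45.2, 264.9]
tool_rot: [-0.0, 0.596, 0.803, 0.0]
ft_force: [-0.5, 1.2, -2.5]
grip_width: 39.8
```

```bash
python3 - <<'E'
from h import *
s=r.read_state();print(s['t'],s['ee_pos'],s['grip_width'],s['ft_force'],s['wrist_torque'])
im,d=r.capture('scene');a=im
im2,d2=r.capture('wrist')
cv2.imwrite('pics/m2.png',np.hstack([cv2.resize(a[80:260,220:480],(416,288)),cv2.resize(im2[120:360],(384,144*2)) ]))
C=cam('wrist'); T=q2R(s['tool_rot']); e=np.array(s['ee_pos'])
for u in (304,310,316,322,328): print(u,[(v,*(T.T@(at_depth(C,(u,v),d2[v,u])-e)).round(0).astype(int).tolist()) for v in range(180,270,6)])
E
```

```text
12.7 [526.61229721  45.20561105 264.89353031] 39.77777649665292 [-0.47422976  1.1577081  -2.45263337] [ 0.02350791 -0.00848684  0.01977394]
304 [(180, -10, -8, 95), (186, -9, -9, 66), (192, -9, -4, 63), (198, -9, 1, 63), (204, -9, 6, 64), (210, -9, 11, 65), (216, -16, 76, 264), (222, -5, -14, -47), (228, -5, -13, -52), (234, -5, -11, -55), (240, -5, -9, -58), (246, -5, -6, -59), (252, -5, -3, -59), (258, -5, 0, -60), (264, -5, 3, -60)]
310 [(180, -4, -12, 75), (186, -4, -9, 63), (192, -4, -4, 64), (198, -3, -4, 46), (204, -3, -4, 24), (210, -3, -4, 9), (216, -3, -5, -7), (222, -2, -15, -49), (228, -2, -13, -53), (234, -2, -11, -55), (240, -2, -8, -57), (246, -2, -6, -59), (252, -2, -4, -62), (258, -2, -1, -60), (264, -2, 3, -60)]
316 [(180, 1, -13, 68), (186, 1, -9, 63), (192, 1, -5, 58), (198, 1, -5, 39), (204, 1, -6, 19), (210, 1, -6, 3), (216, 1, -6, -11), (222, 1, -14, -48), (228, 1, -13, -53), (234, 1, -11, -55), (240, 1, -8, -57), (246, 1, -7, -60), (252, 1, -3, -59), (258, 1, 0, -59), (264, 1, 3, -59)]
322 [(180, 6, -12, 74), (186, 6, -9, 64), (192, 6, -4, 63), (198, 6, -2, 50), (204, 5, -3, 29), (210, 5, -4, 11), (216, 5, -4, -5), (222, 4, -14, -47), (228, 4, -13, -52), (234, 4, -11, -56), (240, 4, -8, -57), (246, 4, -6, -58), (252, 4, -4, -60), (258, 4, 0, -60), (264, 4, 3, -58)]
328 [(180, 18, 24, 265), (186, 11, -8, 68), (192, 11, -4, 64), (198, 11, 1, 62), (204, 11, 6, 64), (210, 18, 67, 263), (216, 18, 76, 264), (222, 7, -14, -48), (228, 7, -12, -52), (234, 7, -11, -55), (240, 7, -9, -58), (246, 7, -6, -59), (252, 6, -4, -60), (258, 7, 0, -60), (264, 7, 2, -60)]
```

View pics/m2.png

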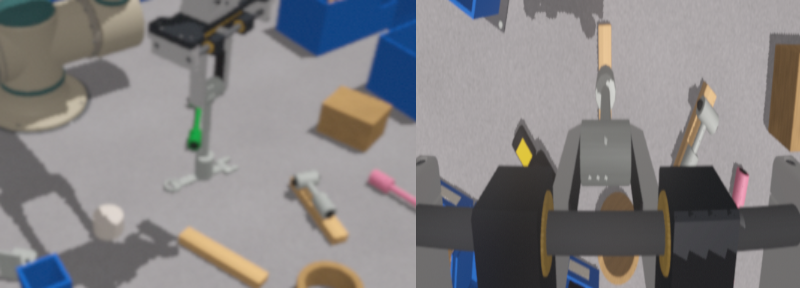

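The key hangs vertical, with the socket below the fingers at roughly (205,165) in the scene crop, and it is gripped firmly at 39.8 mm. Now I'll carry it over the empty tube.

>>> {"method": "apply_moves", "body": {
  "steps": "0 -15 0 0 0 0 1; 0 -45 0 0 0 0 1; -2 -80 0 0 0 0 1; -2 -115 0 0 0 0 1; -3 -150 0 0 0 0 1"
}}

```text
t: 13.3
ee_pos: [523.3, -107.3, 265.0]
tool_rot: [0.0, 0.596, 0.803, -0.0]
ft_force: [1.4, 0.3, -3.6]
grip_width: 39.5
```

>>> {"method": "apply_moves", "body": {
  "steps": "-1 -35 0 0 0 0 1; -2 -70 0 0 0 0 1; -2 -100 0 0 0 0 1; -2 -115 0 0 0 0 1; -2 -121 0 0 0 0 1"
}}

```text
t: 13.8
ee_pos: [521.2, -227.6, 264.6]
tool_rot: [-0.0, 0.597, 0.802, -0.0]
ft_force: [-0.2, 0.3, -2.9]
grip_width: 39.6
```

>>> {"method": "apply_moves", "body": {
  "steps": "0 0 -10 0 0 0 1; 0 0 -20 0 0 0 1; 0 0 -30 0 0 0 1; 0 0 -30 0 0 0 1; 0 0 -30 0 0 0 1"
}}

```text
t: 14.3
ee_pos: [521.5, -224.9, 234.5]
tool_rot: [-0.001, 0.596, 0.803, 0.0]
ft_force: [-0.3, -0.2, -3.4]
grip_width: 40.1
```

```bash
python3 - <<'E'
from h import *
C=cam('wrist'); im2,d2=r.capture('wrist'); s=r.read_state();print(s['t'],s['ee_pos'],s['grip_width'],s['ft_force'],np.round(s['joint_positions'],2))
T=q2R(s['tool_rot']); e=np.array(s['ee_pos'])
v,u=np.mgrid[60:400,200:440]; m=d2[v,u]>0
P=np.array([at_depth(C,(x,y),d2[y,x]) for x,y in zip(u[m],v[m])])
Q=P[(abs(P[:,2]-100)<7)&(np.linalg.norm(P[:,:2]-[521,-225],axis=1)<60)]; t=(Q-e)@T
print(len(Q),Q.mean(0),cv2.minAreaRect(Q[:,:2].astype(np.float32)),t.min(0),t.max(0))
S=(P-e)@T; S=S[(S[:,2]>58)&(S[:,2]<75)&(abs(S[:,0])<25)&(abs(S[:,1])<25)]; print('shoulder',len(S),S.min(0),S.max(0))
a,_=r.capture('scene'); b,db=r.capture('top')
cv2.imwrite('pics/m3.png',np.hstack([cv2.resize(a[120:320,150:330],(360,400)),cv2.resize(im2[60:310],(440,400))]))
E
```

```text
14.35 [ 521.82843717 -225.2261      234.99547714] 39.96922153462828 [-0.786554   -0.12063985 -3.3717291 ] [-0.53  0.24  1.41  0.    1.5  -2.4 ]
1083 [ 517.08543008 -222.89920193  100.60695678] ((521.5238647460938, -223.19845581054688), (60.08550262451172, 60.35093688964844), 85.09309387207031) [-36.76715276 -38.51182989 131.05087639] [ 40.55485603  38.91499842 141.87723244]
shoulder 630 [-12.34084779 -13.363245    58.05321052] [14.59930347 11.76372766 74.88119457]
```

View pics/m3.png

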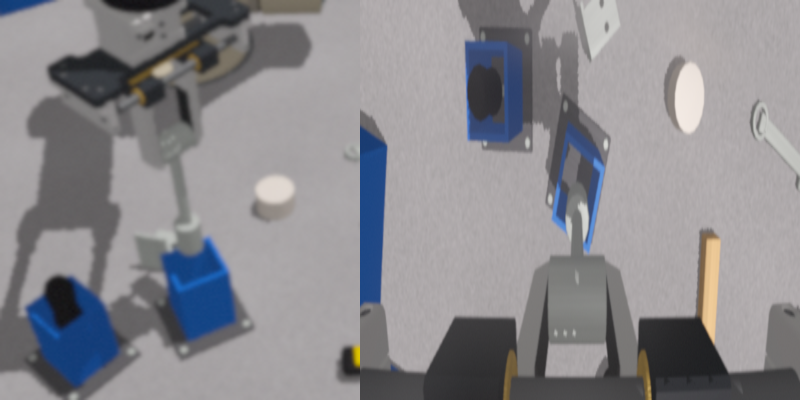

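The socket hangs over the empty tube, and the wrist depth fits a 60x60 rim centred at (521.5,-223.2), about 1 mm from the key's axis. Lowering it now.

>>> {"method": "apply_moves", "body": {
  "steps": "0 1 -15 0 0 0 1; 0 1 -35 0 0 0 1; 0 1 -55 0 0 0 1; 0 1 -75 0 0 0 1; 0 1 -90 0 0 0 1"
}}

```text
t: 14.95
ee_pos: [521.5, -224.7, 144.2]
tool_rot: [-0.0, 0.596, 0.803, 0.0]
ft_force: [-0.4, 0.8, -3.7]
grip_width: 40.1
```

>>> {"method": "apply_moves", "body": {
  "steps": "0 0 -8 0 0 0 1; 0 0 -16 0 0 0 1; 0 0 -22 0 0 0 1; 0 0 -27 0 0 0 1; 0 0 -29 0 0 0 1"
}}

```text
t: 15.45
ee_pos: [521.7, -224.8, 115.7]
tool_rot: [-0.0, 0.596, 0.803, 0.0]
ft_force: [-0.3, -0.3, -3.9]
grip_width: 39.4
```

>>> {"method": "apply_moves", "body": {
  "steps": "0 0 -1 0 0 0 1; 0 0 -2 0 0 0 1; 0 0 -3 0 0 0 1; 0 0 -3 0 0 0 1; 0 0 -3 0 0 0 1"
}}

```text
t: 15.95
ee_pos: [521.7, -224.9, 113.0]
tool_rot: [0.0, 0.596, 0.803, 0.0]
ft_force: [-0.2, -0.4, -3.1]
grip_width: 39.9
```

>>> {"method": "apply_moves", "body": {
  "steps": "0 0 -0.5 0 0 0 1; 0 0 -1 0 0 0 1; 0 0 -1.5 0 0 0 1; 0 0 -2 0 0 0 1; 0 0 -2 0 0 0 1"
}}

```text
t: 16.45
ee_pos: [521.6, -224.8, 110.9]
tool_rot: [-0.0, 0.596, 0.803, 0.0]
ft_force: [-0.1, -0.1, -3.6]
grip_width: 39.6
```

>>> {"method": "apply_moves", "body": {
  "steps": "0 0 -0.5 0 0 0 1; 0 0 -1 0 0 0 1; 0 0 -1 0 0 0 1; 0 0 -1 0 0 0 1; 0 0 -1 0 0 0 1"
}}

```text
t: 16.95
ee_pos: [521.9, -224.8, 110.7]
tool_rot: [0.0, 0.596, 0.803, 0.0]
ft_force: [-1.4, 1.0, 5.2]
grip_width: 39.6
```

The force changed sign to +5 N at z = 110.7, so the socket is on the tube floor. Releasing now.

>>> {"method": "apply_moves", "body": {
  "steps": "0 0 0 0 0 0 0; 0 0 0 0 0 0 0; 0 0 0 0 0 0 -0.2; 0 0 0 0 0 0 -0.4; 0 0 0 0 0 0 -1"
}}

```text
t: 17.45
ee_pos: [521.3, -224.9, 109.3]
tool_rot: [-0.0, 0.596, 0.803, -0.0]
ft_force: [0.1, 0.6, 0.4]
grip_width: 68.0
```

>>> {"method": "apply_moves", "body": {
  "steps": "0 0 0 0 0 0 -1; 0 0 0 0 0 0 -1; 0 0 0 0 0 0 -1; 0 0 0 0 0 0 -1; 0 0 0 0 0 0 -1"
}}

```text
t: 17.95
ee_pos: [521.6, -224.8, 109.8]
tool_rot: [-0.0, 0.596, 0.803, 0.0]
ft_force: [-0.4, 0.3, -0.2]
grip_width: 94.1
```

>>> {"method": "apply_moves", "body": {
  "steps": "0 0 10 0 0 0 -1; 0 0 35 0 0 0 -1; 0 0 65 0 0 0 -1; 0 0 95 0 0 0 -1; 0 0 110 0 0 0 -1"
}}

```text
t: 18.45
ee_pos: [522.9, -225.5, 223.7]
tool_rot: [0.003, 0.596, 0.803, 0.0]
ft_force: [0.4, -0.2, 0.9]
grip_width: 94.0
```

```bash
python3 - <<'E'
from h import *
C=cam('wrist'); im2,d2=r.capture('wrist'); s=r.read_state();print(s['t'],s['ee_pos'],s['grip_width'],s['ft_force'])
v,u=np.mgrid[100:400,200:440]; m=d2[v,u]>0
P=np.array([at_depth(C,(x,y),d2[y,x]) for x,y in zip(u[m],v[m])])
Q=P[(P[:,2]>140)&(P[:,2]<185)&(np.linalg.norm(P[:,:2]-[521,-225],axis=1)<45)]; print(len(Q),Q.mean(0),Q.min(0),Q.max(0))
a,_=r.capture('scene'); 
cv2.imwrite('pics/m4.png',np.hstack([cv2.resize(a[100:320,150:430],(400,400)),cv2.resize(im2[60:390],(400,400))]))
E
```

```text
18.5 [ 523.80688637 -226.06457895  225.40958598] 94.1242658046602 [-0.59250713  0.5136316   0.82733425]
1995 [ 520.34905114 -224.57115035  166.76580681] [ 503.93460942 -250.84510194  153.89585729] [ 540.78397665 -197.37706117  172.45981486]
```

The crossbar top measures about 170 mm (expected 156 + 14), centred on the tube, and the fingers are well clear. I'll hand the job in.

```bash
python3 -c "
from bench import r
print(r.job_done())"
```

```text
the job is handed in; nothing more can be done
None
```

I did the job in the order asked and handed it in at about 18.5 s. The longer key is standing socket-down in the empty blue tube, and I left the shorter key alone.

- **Grip and lift:** I pinched the crossbar firmly at 50 N, with the buttons flush at 39.6 mm, and lifted it.
- **Swing:** I eased to about 47.5 mm for 3 s. The shank swung down to hang vertical, confirmed in the picture and by depth, and I gripped firmly again at 39.8 mm.
- **Lowering:** I lowered the key until the force changed from −3.6 to +5.2 N, which is floor contact. Only then did I let go and rise clear.
- **Last checks:** The crossbar is centred at about (520, −225) against a tube centre of about (521.5, −223). Its top is at roughly 170–172 mm, and 170 mm is expected for a key standing on the floor. The gripper is open at 94 mm and about 85 mm above the key.

**What disagreed or failed**
- **First grasp failed:** The fingers closed above the crossbar, pressing with about 7 N, and may have shifted the key up to 5 mm along its strip. In the wrist depth image the real finger ends lie about 32 mm behind the reported TCP, so I went that much lower for the second grasp.
- **Tube position:** The network's estimate of the tube mouth was about 15 mm off the depth fit in x, so I used the depth fit.
- **Last picture not seen:** The picture limit was reached, so the standing key was checked by depth only. The shorter key and the screwdriver were not looked at again after release.

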